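Square a carton into the corner stop

ROBOT

A 6-joint arm with a two-finger parallel gripper is mounted at the origin on a cart in front of the work surface, level with it; the furniture and walls round the work are solid. World frame = base frame: x ahead of the robot, y to its left, z up, the work surface at z = 0. Lengths are in m, angles in rad, forces in N, time in s.
With the tool pointing down it reaches from about 0.375 to 0.975 m from the base axis. Payload 3.8 kg.
Tool frame: the origin (TCP) lies midway between the tips of the shut fingers; the grasp point (between the pads) lies 19 mm behind it; z points along the fingers, y is the line along which they close (so a half turn about z gives the same grasp; the last joint's range is limited). The gripper opens to 85 mm and grips with 20 to 120 N. Pads are 22 mm wide; open, the fingers measure 114 mm over their backs; the gripper's body (76 mm by 85 mm) begins 54 mm behind the grasp point. The pads swing forward as they close: fully open they stand 13 mm farther back than shut.
Start: joints at [-1.197, 0.264, 1.604, -0, 1.274, -0.037], TCP at [0.27, -0.619, 0.231] pointing down, gripper open.
Joint ranges: [-2.63, 2.63], [-0.94, 2.18], [0.31, 2.57], [-1.31, 4.45], [0, 2.66], [-2.55, 2.55]. Speed limits (rad/s): [2.57, 2.57, 3.14, 3.14, 3.14, 3.14].

INTERFACE

Orientations are given as a rotation vector (axis times angle).
In Python, from workcell import read_state, vision, ticket gives the robot as it stands. The module is installed in compiled form; this text tells all that it offers.
- The arm moves only by the tool jog_arm, never from a script. Its arguments are lists of equal length, an entry for each row: "turn": the turn, a rotation vector about the tool's x, y, z in rad, a list of three; "delta_pos": the shift along the tool's x, y, z in m, a list of three; "gripper": the finger opening in m, from 0 to 0.0854. In form: {"turn": [[rx, ry, rz], ...], "delta_pos": [[dx, dy, dz], ...], "gripper": [gripper, ...]}. A call has 1 to 20 rows; each row shifts and turns the commanded pose from where the row before left it, along the tool's axes as they then stand; what a row does not reach is not made up. A row lasts 1/12 s, in which the tool goes at most 41.7 mm and 7.16 degrees, less where a joint would pass 70% of its speed; a pose out of reach is approached as far as the arm can. A call with a gripper value outside its range is refused whole. The fingers move at their own pace and stop on an object; "grip_force" is the grip in N (left out, the last holds). Time passes only in rows, so rows that do not move let the fingers close. It gives the time, the measured TCP pose, the force, the opening and the grip force at its end, in the units of the state.
- read_state(): the state, without advancing time (a new reading comes with each control period).
- vision.read_camera(name): name is "scene" or "top" or "wrist"; returns the picture (420x560x3 uint8, red, green, blue); there is no depth.
- vision.calibration(name): a dict with "vfov" (degrees; the focal length in pixels is half the picture's height over the tangent of half this angle, whatever the lens; pixels are square), "cx", "cy" (the principal point, pixels), "R" (3x3) and "t" (3): a world point X has camera coordinates R X + t; the wrist camera has in their place "mount" (4x4, takes a point from camera to tool coordinates, whose origin is the TCP and whose axes are the flange's). Camera axes: x right, y down, z forward; pixel columns grow to the right and rows downward; lengths in m; the calibration is good to about 2 mm. A picture is of the moment at which its call begins: read the wrist's pose just before it. calibration takes no time and is no camera call.
- ticket.finish_job(): hands the job in; it is judged then, once.
The state is a dict: "time": time; "q": joint angles; "joint_vel": joint speeds; "joint_torque": joint torques, N m; "tool_pos": TCP position; "tcp_rot": TCP orientation; "wrist_force": force on the tool from outside, world axes, zero at the start; "torque": the same for the moment, N m; "width": opening from 0.0 (shut) to 1.0 (fully open); "grip_force": force on a finger pad.
Only numpy, scipy, OpenCV 4.12 (cv2) and the standard library are available. Lean on these libraries where they do the work, as an engineer would, in place of code of your own. Each camera call takes 0.05 s, during which the arm holds its last target. There are 200 camera calls.

TASK

Push the smaller, taller of the two cartons along the worktop with the fingers into the corner of the steel L-shaped stop, until its long side is flush against the long rail and its end is flush against the short rail. Only push it: do not lift or tip it. Leave the longer, lower carton, the sample cup and the steel bowl where they stand.

Things in the scene. Friction and masses are not known exactly. Their poses are not given: they have to be found in the camera images.
- indicator_box: The carton to push: white with a blue band, the shorter and taller of two, 85 (its x) x 50 (its y) x 66 mm high, about 0.08 kg, loose, slides easily. Origin at the centre of its underside, z up. It starts between the robot and the long rail, its long side within 0.4 rad of parallel to that rail.
- corner_stop: Steel L-shaped stop screwed down, yaw up to 0.15 rad; rails 12 mm thick, 45 high. Origin on the worktop at the inside corner. Long rail: inner face is the plane x = 0, from the corner 320 mm along -y (robot's right), facing -x (the robot). Short rail: inner face is the plane y = 0, 95 mm along -x, facing -y. Seated carton: centre at x = -25, y = -43 mm, its x axis along this y.
- swab_box: Bystander: the other carton, white with a green band, longer and lower, 112 x 68 x 52 mm high, loose. Origin at the centre of its underside.
- sample_cup: Bystander: white screw-lid sample cup, 69 mm across, 70 mm high, loose. Origin at the centre of its underside.
- gallipot: Bystander: open steel bowl, 74 mm across, 34 mm high, loose. Origin at the centre of its underside.
Mind the look-alikes: they are no part of the job. What is shaped like the indicator_box but orange or pink is not meant.

How it is judged:
At the end, for the whole second after the job is handed in: The carton stands flat and still in the corner of the stop: its centre within 6 mm of the fully seated place in each of the stop's two directions, its long side parallel to the long rail within 0.06 rad (x of indicator_box in the frame of corner_stop between -0.031 and -0.019 m and y of indicator_box in the frame of corner_stop between -0.0485 and -0.0365 m and angle between the x axis of indicator_box and the y axis of corner_stop, either way round below 0.06 rad and angle between indicator_box's own z axis and vertical below 0.05 rad and height (world z) of indicator_box below 0.005 m and linear speed of indicator_box below 0.01 m/s); the robot touches nothing.
It fails at once if the small carton is lifted off the worktop (underside centre more than 10 mm up) (height (world z) of indicator_box above 0.01 m).
It fails at once if the small carton is tipped by more than 0.2 rad (angle between indicator_box's own z axis and vertical above 0.2 rad).
It fails at once if the other carton is moved more than 15 mm (distance of swab_box from where it was at the start of the episode above 0.015 m).
It fails at once if the sample cup is moved more than 15 mm (distance of sample_cup from where it was at the start of the episode above 0.015 m).
It fails at once if the steel bowl is moved more than 15 mm (distance of gallipot from where it was at the start of the episode above 0.015 m).
It also fails if it takes over 61 s, if anything falls off the work surface, if the arm or the gripper's body presses on something with over 40 N, if the wrist force passes 120 N, or if a joint passes its speed limit or range.

## Working session

There is one attempt and no reset: what is moved stays moved. The work goes in short steps, Python scripts to look and compute and a tool call to move; the robot and the scene stay as the last step left them, time stands still between calls to the robot, and variables do not carry over. Pictures are saved under pics/ and viewed, at most 10 in all, crops included, and the job is handed in when it is done.

Besides the shell and the picture viewer there is one more tool, called after "Call:" as name(argument=value, ...) on one line, values as JSON. jog_arm: Moves the arm, as the interface text tells. Its arguments: {"type":"object","properties":{"turn":{"type":"array","items":{"type":"array","items":{"type":"number"}}},"delta_pos":{"type":"array","items":{"type":"array","items":{"type":"number"}}},"gripper":{"type":"array","items":{"type":"number"}},"grip_force":{"type":"number"}},"required":["turn","delta_pos","gripper"]}

```bash
mkdir -p pics; python3 - <<'E'
from workcell import read_state, vision
import cv2,numpy as np
s=read_state();print(s)
for n in("top","scene"):
    im=vision.read_camera(n);cv2.imwrite(f"pics/{n}0.png",im[:,:,::-1]);c=vision.calibration(n);print(n,c)
E
```

```text
{'time': 0.0, 'q': array([-1.19689669e+00,  2.64790760e-01,  1.60537702e+00, -1.96640346e-05,
        1.27373196e+00, -3.68833644e-02]), 'joint_vel': array([ 1.75824123e-04,  8.79734313e-04, -6.63393635e-04, -1.78181109e-03,
        4.33758125e-05, -3.20688013e-04]), 'joint_torque': array([-1.14334856e-03, -5.15112519e+01, -3.67316973e+01, -3.78317991e-04,
        1.28123554e-02, -8.26000900e-06]), 'tool_pos': array([ 0.26927637, -0.6181509 ,  0.22993509]), 'tcp_rot': array([-3.07333476e+00, -6.40274863e-01,  6.36426051e-04]), 'wrist_force': array([-0.32863867, -0.36039933,  0.04623891]), 'torque': array([0.02823553, 0.0396795 , 0.04758998]), 'grip_force': 0.0, 'width': 0.9978116979293085}
top {'vfov': 48.42491651714126, 'cx': 275.6267171093108, 'cy': 207.86870906623327, 'R': array([[-0.01319029, -0.9999083 ,  0.00306856],
       [-0.99300365,  0.01273894, -0.11739447],
       [ 0.11734462, -0.00459555, -0.99308062]]), 't': array([0.03505223, 0.55727321, 1.4319193 ])}
scene {'vfov': 44.82435655379721, 'cx': 282.2074738909074, 'cy': 205.55438049462586, 'R': array([[-0.78258507, -0.62224224, -0.0193704 ],
       [-0.44456114,  0.58035849, -0.68231182],
       [ 0.43580501, -0.52535572, -0.7308046 ]]), 't': array([0.46252934, 0.25269089, 1.33276072])}
```

View pics/top0.png

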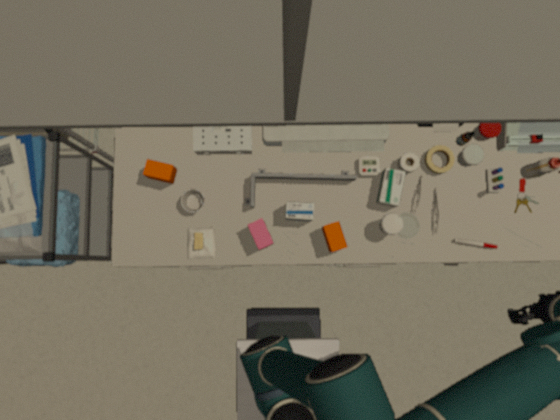

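View pics/scene0.png

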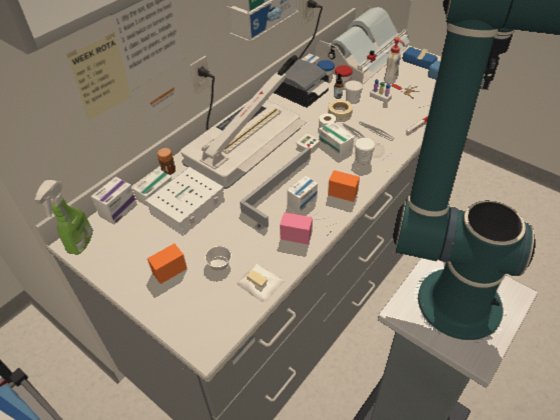

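The top view shows the L stop with its corner near (256,180) and its long rail running right to (355,178). The blue-banded carton is at (300,211), with a pink carton at (260,234) and an orange one at (335,237). I'll enlarge both views to measure corners.

```bash
python3 - <<'E'
import cv2
a=cv2.imread("pics/top0.png")[160:260,235:365];cv2.imwrite("pics/topc.png",cv2.resize(a,None,fx=6,fy=6,interpolation=cv2.INTER_CUBIC))
a=cv2.imread("pics/scene0.png")[140:250,225:375];cv2.imwrite("pics/scc.png",cv2.resize(a,None,fx=5,fy=5,interpolation=cv2.INTER_CUBIC))
E
```

```text
(no output)
```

View pics/topc.png

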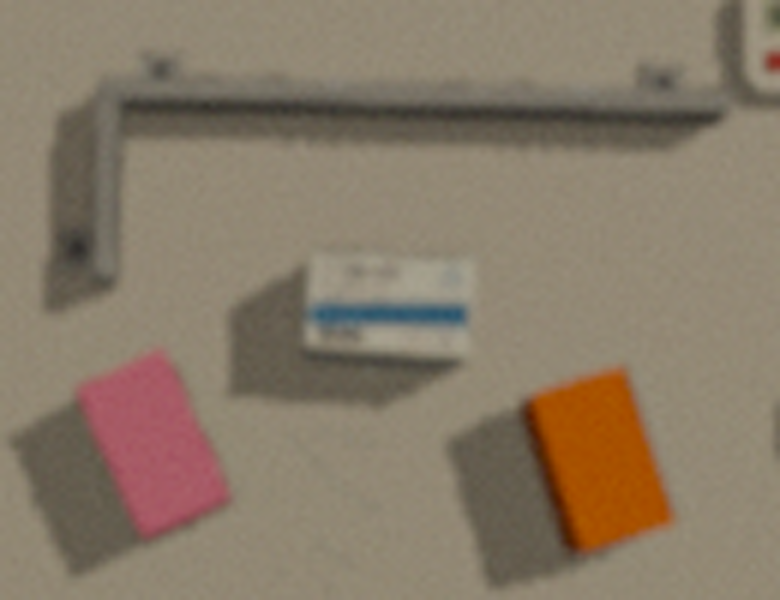

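View pics/scc.png

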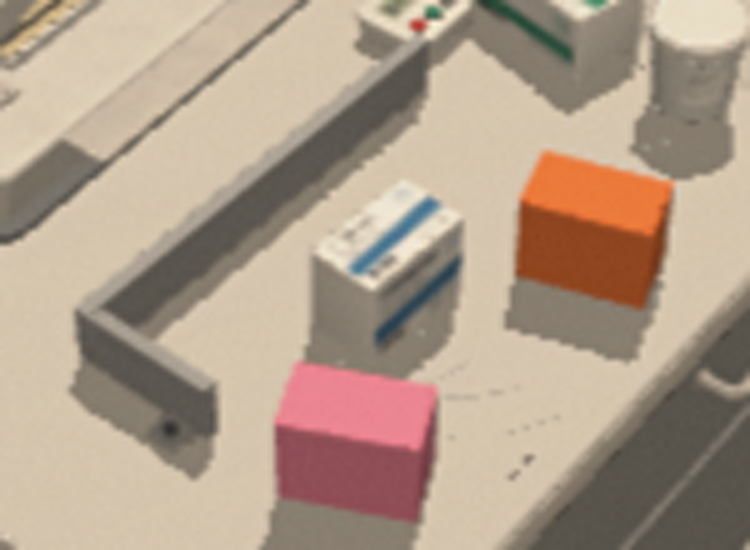

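The top crop puts the carton's top face at crop corners (310,255), (474,262), (467,350) and (305,345). The rails' inner top edges meet at about (121,98), running to (718,106) on the long rail and (116,272) on the short one. The scene crop agrees. Next I'll turn these into positions.

```bash
cat >h.py <<'E'
import numpy as np,cv2
from workcell import read_state, vision
from scipy.spatial.transform import Rotation as Rn
def ray(c,R,t,uv,z,H=420):
    f=H/2/np.tan(np.radians(c["vfov"])/2)
    d=R.T@np.array([(uv[0]-c["cx"])/f,(uv[1]-c["cy"])/f,1]);o=-R.T@t
    return o+d*(z-o[2])/d[2]
def fix(name,uv,z):
    c=vision.calibration(name);return ray(c,c["R"],c["t"],uv,z)
def wr(s,uv,z):
    c=vision.calibration("wrist");M=np.eye(4);M[:3,:3]=Rn.from_rotvec(s["tcp_rot"]).as_matrix();M[:3,3]=s["tool_pos"]
    T=np.linalg.inv(M@c["mount"]);return ray(c,T[:3,:3],T[:3,3],uv,z)
E
python3 - <<'E'
from h import *
np.set_printoptions(precision=4,suppress=True)
T=lambda X,Y:(235+(X+.5)/6-.5,160+(Y+.5)/6-.5)
S=lambda X,Y:(225+(X+.5)/5-.5,140+(Y+.5)/5-.5)
for n,f,L in(("top",T,[("box",.066,[(310,255),(474,262),(467,350),(305,345)]),("rail",.045,[(121,98),(718,106),(116,272)]),("pink",.066,[(80,388),(160,350),(230,495),(150,538)]),("orange",.066,[(527,402),(625,370),(673,517),(578,550)])]),
 ("scene",S,[("box",.066,[(313,247),(404,180),(463,215),(375,290)]),("rail",.045,[(105,303),(427,40),(212,384)])])):
    for k,z,P in L: print(n,k,np.array([fix(n,f(*p),z)[:2] for p in P]).tolist())
s=read_state();print(Rn.from_rotvec(s["tcp_rot"]).as_matrix(), vision.calibration("wrist"))
E
```

```text
top box [[0.5712172112005498, -0.004887753707627916], [0.566533892374972, -0.08871836772967304], [0.5213776645162544, -0.08412261535309137], [0.5250013648170828, -0.0016059799360048782]]
top rail [[0.6579326955021596, 0.0919675581970891], [0.6497529979053581, -0.21995882931062205], [0.5663531578902435, 0.09528797753978495]]
top pink [[0.504508741597768, 0.11316821407356689], [0.5233948408838686, 0.07230246405301213], [0.4491900471638209, 0.03756736530677034], [0.42802221564421106, 0.07827002946813738]]
top orange [[0.4944291293615623, -0.11404381566595416], [0.5101115410728693, -0.16437189089193438], [0.4351468225493696, -0.18650613215259598], [0.41914480249801894, -0.1379554526952964]]
scene box [[0.5736829697241401, -0.004457581467836369], [0.5650296397263043, -0.08466478398227595], [0.5179587527879861, -0.08169303755048607], [0.5222133758114518, 0.0015308165004751517]]
scene rail [[0.6571688069954231, 0.09304329289545532], [0.646541404107167, -0.2201007883862761], [0.5639517008817431, 0.10421123188855175]]
[[ 0.9168  0.3993 -0.0008]
 [ 0.3993 -0.9168  0.0019]
 [ 0.0001 -0.0021 -1.    ]] {'vfov': 58.9166068591647, 'cx': 275.8788329526827, 'cy': 201.4556560379311, 'mount': array([[ 0.0001, -0.957 , -0.2901,  0.0741],
       [ 1.    , -0.0002,  0.0007,  0.0011],
       [-0.0007, -0.2901,  0.957 , -0.1425],
       [ 0.    ,  0.    ,  0.    ,  1.    ]])}
```

Call:
jog_arm(turn=[[0,0,0.1103],[0,0,0.1103],[0,0,0.1103],[0,0,0.1103],[0,0,0],[0,0,0],[0,0,0],[0,0,0],[0,0,0],[0,0,0],[0,0,0],[0,0,0],[0,0,0],[0,0,0],[0,0,0],[0,0,0],[0,0,0],[0,0,0],[0,0,0],[0,0,0]], delta_pos=[[0,0,0],[0,0,0],[0,0,0],[0,0,0],[0.01175,-0.0363,0],[0.01175,-0.0363,0],[0.01175,-0.0363,0],[0.01175,-0.0363,0],[0.01175,-0.0363,0],[0.01175,-0.0363,0],[0.01175,-0.0363,0],[0.01175,-0.0363,0],[0.01175,-0.0363,0],[0.01175,-0.0363,0],[0.01175,-0.0363,0],[0.01175,-0.0363,0],[0.01175,-0.0363,0],[0.01175,-0.0363,0],[0.01175,-0.0363,0],[0.01175,-0.0363,0]], gripper=[0.05,0.05,0.05,0.05,0.05,0.05,0.05,0.05,0.05,0.05,0.05,0.05,0.05,0.05,0.05,0.05,0.05,0.05,0.05,0.05])

```text
time: 1.77
tool_pos: [0.475, -0.0421, 0.231]
tcp_rot: [3.141, -0.048, -0.0]
wrist_force: [-0.1, 0.1, -0.1]
width: 0.585
grip_force: 0.0
```

Call:
jog_arm(turn=[[0,0,0],[0,0,0]], delta_pos=[[0,0,0],[0,0,0]], gripper=[0.05,0.05])

```text
time: 1.93
tool_pos: [0.4751, -0.0421, 0.2309]
tcp_rot: [-3.141, 0.04, 0.001]
wrist_force: [-0.5, 0.0, -0.9]
width: 0.581
grip_force: 0.0
```

```bash
python3 - <<'E'
from h import *
s=read_state();im=vision.read_camera("wrist");np.save("s1.npy",s,allow_pickle=True)
cv2.imwrite("pics/w1.png",cv2.resize(im[:,:,::-1],None,fx=1.4,fy=1.4,interpolation=cv2.INTER_CUBIC));print(s["tool_pos"],Rn.from_rotvec(s["tcp_rot"]).as_matrix())
E
```

```text
[ 0.47513707 -0.04209308  0.23085569] [[ 9.99668701e-01 -2.57227774e-02 -9.09452122e-04]
 [-2.57227607e-02 -9.99669115e-01  3.00723598e-05]
 [-9.09924742e-04 -6.66877754e-06 -9.99999586e-01]]
```

View pics/w1.png

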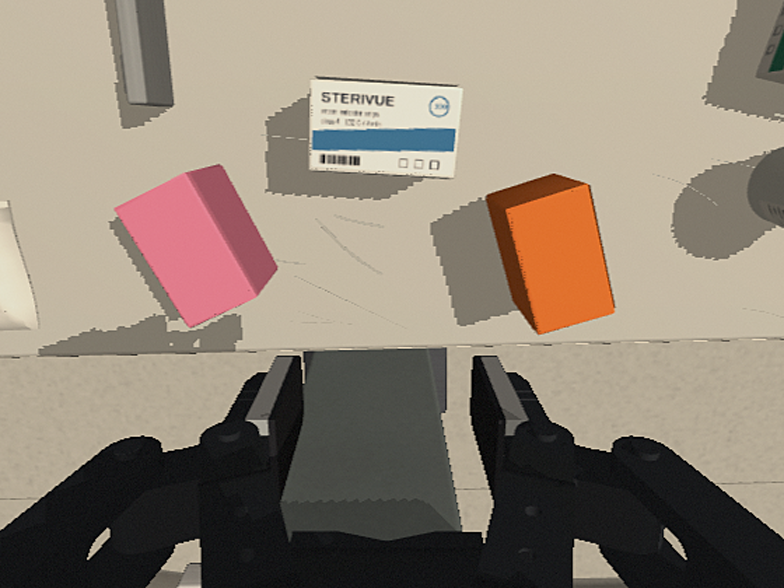

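The wrist view shows the carton's top face at (317,80), (462,87), (457,178) and (309,170) in the picture scaled by 1.4. The approach lane between the pink and orange look-alikes is clear.

```bash
python3 - <<'E'
from h import *
s=np.load("s1.npy",allow_pickle=True).item()
P=np.array([wr(s,(a/1.4,b/1.4),.066)[:2] for a,b in[(317,80),(462,87),(457,178),(309,170)]]);print(P,P.mean(0))
print(np.arctan2(*(P[0]-P[1])),np.arctan2(*(P[3]-P[2])))
print([wr(s,(a/1.4,b/1.4),.066)[:2] for a,b in[(275,268),(248,300),(488,195),(505,205)]])
E
```

```text
[[ 5.73933122e-01 -7.49276646e-03]
 [ 5.68255655e-01 -8.75441117e-02]
 [ 5.18627623e-01 -8.54622501e-02]
 [ 5.25400288e-01  2.69956340e-04]] [ 0.54655417 -0.04505729]
0.07080426256287756 0.07883419009682864
[array([0.46720516, 0.02510656]), array([0.44700411, 0.04374182]), array([ 0.50831735, -0.103796  ]), array([ 0.50217942, -0.11401465])]
```

Call:
jog_arm(turn=[[0,0,0],[0,0,0],[0,0,0],[0,0,0],[0,0,0],[0,0,0],[0,0,0],[0,0,0],[0,0,0],[0,0,0]], delta_pos=[[0,0.0025,0.03],[0,0,0.03],[0,0,0.03],[0,0,0.03],[0,0,0.03],[0,0,0.03],[0,0,0.02],[0,0,0.012],[0,0,0.007],[0,0,0]], gripper=[0.04,0.04,0.04,0.04,0.04,0.04,0.04,0.04,0.04,0.04])

```text
time: 2.82
tool_pos: [0.473, -0.0477, 0.0106]
tcp_rot: [-3.141, 0.051, 0.006]
wrist_force: [-0.3, 0.3, 0.8]
width: 0.468
grip_force: 0.0
```

Call:
jog_arm(turn=[[0,0,0],[0,0,0],[0,0,0],[0,0,0],[0,0,0],[0,0,0],[0,0,0],[0,0,0],[0,0,0],[0,0,0],[0,0,0],[0,0,0],[0,0,0],[0,0,0],[0,0,0],[0,0,0]], delta_pos=[[0.008,0,0],[0.008,0,0],[0.008,0,0],[0.006,0,0],[0.006,0,0],[0.008,0,0],[0.008,0,0],[0.008,0,0],[0.008,0,0],[0.008,0,0],[0.008,0,0],[0.006,0,0],[0.006,0,0],[0.005,0,0],[0.005,0,0],[0,0,0]], gripper=[0.04,0.04,0.04,0.04,0.04,0.04,0.04,0.04,0.04,0.04,0.04,0.04,0.04,0.04,0.04,0.04])

```text
time: 4.15
tool_pos: [0.5823, -0.0498, 0.0125]
tcp_rot: [3.141, -0.048, 0.002]
wrist_force: [-0.2, -0.3, -0.3]
width: 0.467
grip_force: 0.0
```

Call:
jog_arm(turn=[[0,0,0],[0,0,0]], delta_pos=[[0.0025,0,0],[0,0,0]], gripper=[0.04,0.04])

```text
time: 4.32
tool_pos: [0.5837, -0.0498, 0.0123]
tcp_rot: [3.141, -0.048, 0.0]
wrist_force: [0.2, -0.2, 0.3]
width: 0.469
grip_force: 0.0
```

Call:
jog_arm(turn=[[0,0,0],[0,0,0]], delta_pos=[[0.004,0,0],[0,0,0]], gripper=[0.04,0.04])

```text
time: 4.48
tool_pos: [0.5881, -0.05, 0.0124]
tcp_rot: [3.141, -0.048, 0.001]
wrist_force: [-0.2, 0.6, 1.0]
width: 0.462
grip_force: 0.2
```

Call:
jog_arm(turn=[[0,0,0],[0,0,0]], delta_pos=[[0.003,0,0],[0,0,0]], gripper=[0.04,0.04])

```text
time: 4.65
tool_pos: [0.5902, -0.0499, 0.0121]
tcp_rot: [-3.141, 0.048, 0.002]
wrist_force: [-1.7, 0.2, 0.2]
width: 0.466
grip_force: 0.0
```

Call:
jog_arm(turn=[[0,0,0],[0,0,0]], delta_pos=[[0.002,0,0],[0,0,0]], gripper=[0.04,0.04])

```text
time: 4.82
tool_pos: [0.5901, -0.0499, 0.0116]
tcp_rot: [-3.141, 0.048, 0.008]
wrist_force: [-7.6, 0.8, 3.3]
width: 0.468
grip_force: 0.0
```

```bash
python3 - <<'E'
from h import *
s=read_state();im=vision.read_camera("wrist");np.save("s2.npy",s,allow_pickle=True);t=vision.read_camera("top")[160:260,235:365]
t=cv2.resize(t,(560,430),interpolation=cv2.INTER_CUBIC)[:,:,::-1]
cv2.imwrite("pics/w2.png",im[:,:,::-1]);cv2.imwrite("pics/t2.png",t)
print(s["tool_pos"],s["wrist_force"])
E
```

```text
[ 0.59006708 -0.04985217  0.01163579] [-7.61403473  0.78400974  3.28741041]
```

View pics/w2.png

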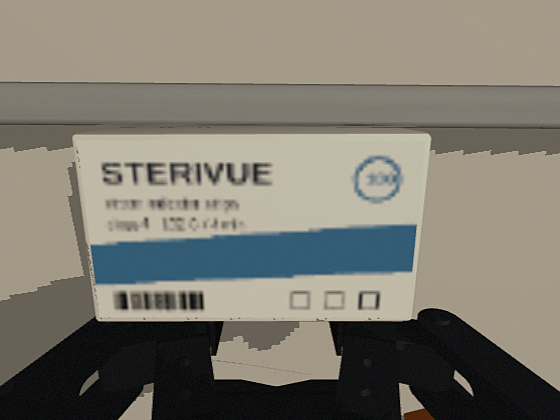

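The wrist view shows the carton flush along the long rail: its far edge runs at row ~134, parallel to the rail at row ~125. It resists with 7.6 N. Next I'll work out its end position and the joint room for a quarter turn.

```bash
python3 - <<'E'
from h import *
s=np.load("s2.npy",allow_pickle=True).item()
for p in[(73,136),(431,134),(413,320),(97,320)]:print(wr(s,p,.066)[:2])
for p in[(0,126-2),(559,128)]:print("rail",wr(s,p,.045)[:2])
print(s["q"])
E
```

```text
[ 0.65574788 -0.00528496]
[ 0.65364718 -0.08902313]
[ 0.60315507 -0.08875898]
[ 0.6058193  -0.00228387]
rail [0.65750565 0.02646975]
rail [ 0.65144484 -0.13438405]
[-1.26285163e-01  3.37906471e-01  1.95552925e+00 -1.38795024e-04
  8.53469249e-01  1.47523839e+00]
```

Call:
jog_arm(turn=[[0,0,0],[0,0,0],[0,0,0],[0,0,0],[0,0,0],[0,0,0],[0,0,-0.1208],[0,0,-0.1208],[0,0,-0.1208],[0,0,-0.1208],[0,0,-0.1208],[0,0,-0.1208],[0,0,-0.1208],[0,0,-0.1208],[0,0,-0.1208],[0,0,-0.1208],[0,0,-0.1208],[0,0,-0.1208],[0,0,-0.1208]], delta_pos=[[-0.015,0,0],[-0.015,0,0],[0,0,-0.04],[0,0,-0.04],[0,0,-0.04],[0.032,0.023,0],[0.032,0.023,0],[0,0.023,0],[0,0,0],[0,0,0],[0,0,0],[0,0,0],[0,0,0],[0,0,0],[0,0,0],[0,0,0],[0,0,0],[0,0,0],[0,0,0]], gripper=[0.04,0.04,0.04,0.04,0.04,0,0,0,0,0,0,0,0,0,0,0,0,0,0])

```text
time: 6.5
tool_pos: [0.6277, -0.1202, 0.1325]
tcp_rot: [2.248, 2.193, 0.001]
wrist_force: [-0.8, 0.4, -0.1]
width: -0.003
grip_force: 0.0
```

Call:
jog_arm(turn=[[0,0,0],[0,0,0]], delta_pos=[[0,0,0],[0,0,0]], gripper=[0,0])

```text
time: 6.67
tool_pos: [0.6275, -0.1201, 0.1324]
tcp_rot: [2.259, 2.183, 0.001]
wrist_force: [0.1, 0.8, -0.1]
width: -0.003
grip_force: 0.0
```

```bash
python3 - <<'E'
from h import *
s=read_state();im=vision.read_camera("wrist");np.save("s3.npy",s,allow_pickle=True)
cv2.imwrite("pics/w3.png",im[:,:,::-1])
print(s["tool_pos"],Rn.from_rotvec(s["tcp_rot"]).as_matrix(),s["width"])
E
```

```text
[ 0.6275105  -0.12008478  0.13242866] [[ 3.41416080e-02  9.99416691e-01  7.92682617e-04]
 [ 9.99416996e-01 -3.41414869e-02 -1.65871354e-04]
 [-1.38711236e-04  7.97883594e-04 -9.99999672e-01]] -0.002709632126966343
```

View pics/w3.png

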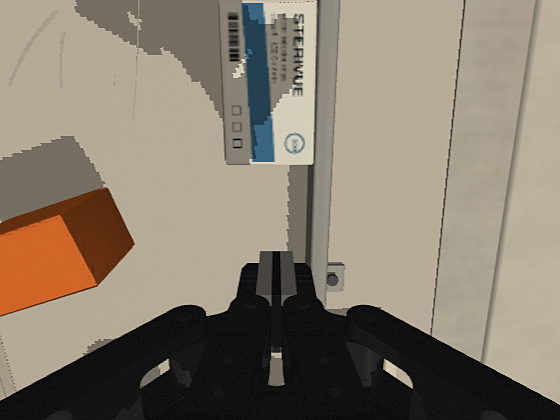

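The wrist view shows the carton's near end at (228–315, 163), flush with the rail, and the shut fingers at (277,265) lined up behind it. I'll shift 4 mm off the rail, go down and push.

Call:
jog_arm(turn=[[0,0,0],[0,0,0],[0,0,0],[0,0,0],[0,0,0]], delta_pos=[[0,-0.004,0.03],[0,0,0.03],[0,0,0.03],[0,0,0.017],[0,0,0]], gripper=[0,0,0,0,0])

```text
time: 7.13
tool_pos: [0.6189, -0.1189, 0.0201]
tcp_rot: [-2.252, -2.179, 0.008]
wrist_force: [-0.9, 0.2, -0.7]
width: 0.003
grip_force: 0.0
```

Call:
jog_arm(turn=[[0,0,0],[0,0,0],[0,0,0],[0,0,0],[0,0,0],[0,0,0],[0,0,0],[0,0,0],[0,0,0],[0,0,0],[0,0,0],[0,0,0],[0,0,0],[0,0,0],[0,0,0],[0,0,0]], delta_pos=[[0.007,0,0],[0.007,0,0],[0.006,0,0],[0.006,0,0],[0.007,0,0],[0.007,0,0],[0.007,0,0],[0.007,0,0],[0.007,0,0],[0.007,0,0],[0.007,0,0],[0.007,0,0],[0.007,0,0],[0.007,0,0],[0.006,0,0],[0,0,0]], gripper=[0,0,0,0,0,0,0,0,0,0,0,0,0,0,0,0])

```text
time: 8.47
tool_pos: [0.6279, -0.0169, 0.0271]
tcp_rot: [2.253, 2.186, 0.004]
wrist_force: [0.4, -0.0, 5.9]
width: 0.002
grip_force: 0.3
```

Call:
jog_arm(turn=[[0,0,0],[0,0,0],[0,0,0]], delta_pos=[[0.004,0,0],[0,0,0],[0,0,0]], gripper=[0,0,0])

```text
time: 8.72
tool_pos: [0.628, -0.0134, 0.0271]
tcp_rot: [2.253, 2.185, 0.004]
wrist_force: [0.0, -1.2, 5.4]
width: -0.002
grip_force: 0.8
```

Call:
jog_arm(turn=[[0,0,0],[0,0,0],[0,0,0]], delta_pos=[[0.003,0,0],[0,0,0],[0,0,0]], gripper=[0,0,0])

```text
time: 8.97
tool_pos: [0.628, -0.0108, 0.0271]
tcp_rot: [2.253, 2.185, 0.003]
wrist_force: [0.1, -2.8, 6.2]
width: -0.005
grip_force: 1.2
```

```bash
python3 - <<'E'
from h import *
s=read_state();im=vision.read_camera("wrist");sc=vision.read_camera("scene")[130:250,225:375];np.save("s4.npy",s,allow_pickle=True)
a=cv2.resize(sc,(525,420),interpolation=cv2.INTER_CUBIC)
m=np.hstack([im,a])[:,:,::-1];cv2.imwrite("pics/w4.png",cv2.resize(m,(800,310)))
print(s["tool_pos"],s["wrist_force"],s["torque"],s["q"])
E
```

```text
[ 0.62804843 -0.01076867  0.0271103 ] [ 0.0963925  -2.84292682  6.18004324] [-0.30051624  0.01462725 -0.01455263] [-5.65851328e-02  3.69600023e-01  1.87508011e+00 -4.87838797e-04
  8.93637314e-01 -2.57185391e-02]
```

View pics/w4.png

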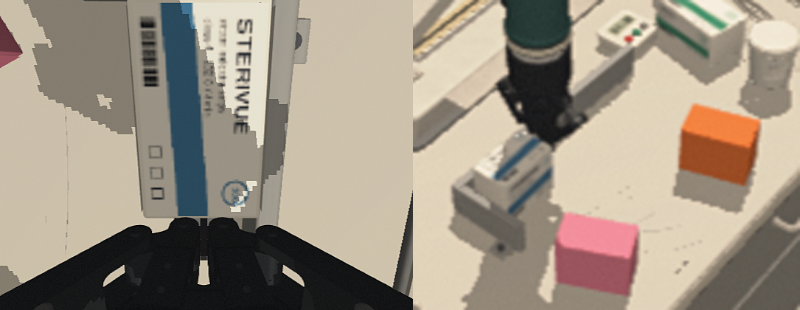

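The view shows the carton upright against the long rail and close to the corner. The 6 N upward force suggests a knuckle is resting on the carton's top edge, so I'll back off, rise 10 mm and go on.

Call:
jog_arm(turn=[[0,0,0],[0,0,0],[0,0,0],[0,0,0],[0,0,0],[0,0,0]], delta_pos=[[-0.006,0,0],[-0.006,0,0],[0,0,-0.01],[0,0,0],[0,0,0],[0,0,0]], gripper=[0,0,0,0,0,0])

```text
time: 9.57
tool_pos: [0.6259, -0.0227, 0.0352]
tcp_rot: [-2.255, -2.187, 0.0]
wrist_force: [-0.1, -0.0, -0.3]
width: 0.001
grip_force: 0.0
```

Call:
jog_arm(turn=[[0,0,0],[0,0,0],[0,0,0],[0,0,0],[0,0,0],[0,0,0]], delta_pos=[[0.004,0,0],[0.004,0,0],[0.003,0,0],[0.002,0,0],[0,0,0],[0,0,0]], gripper=[0,0,0,0,0,0])

```text
time: 10.07
tool_pos: [0.6265, -0.0096, 0.0352]
tcp_rot: [-2.255, -2.187, 0.0]
wrist_force: [0.2, 0.3, 0.3]
width: -0.001
grip_force: 0.0
```

Call:
jog_arm(turn=[[0,0,0],[0,0,0],[0,0,0]], delta_pos=[[0.003,0,0],[0,0,0],[0,0,0]], gripper=[0,0,0])

```text
time: 10.32
tool_pos: [0.6266, -0.0068, 0.0353]
tcp_rot: [-2.255, -2.187, -0.0]
wrist_force: [0.3, -0.0, 1.0]
width: -0.003
grip_force: 0.0
```

Call:
jog_arm(turn=[[0,0,0],[0,0,0],[0,0,0]], delta_pos=[[0.003,0,0],[0,0,0],[0,0,0]], gripper=[0,0,0])

```text
time: 10.57
tool_pos: [0.6267, -0.0038, 0.0353]
tcp_rot: [-2.255, -2.187, -0.0]
wrist_force: [0.3, -0.7, 0.2]
width: -0.001
grip_force: 0.0
```

Call:
jog_arm(turn=[[0,0,0],[0,0,0],[0,0,0]], delta_pos=[[0.003,0,0],[0,0,0],[0,0,0]], gripper=[0,0,0])

```text
time: 10.82
tool_pos: [0.6268, -0.0007, 0.0353]
tcp_rot: [-2.255, -2.187, -0.0]
wrist_force: [-0.1, -0.0, 0.0]
width: 0.001
grip_force: 0.0
```

Call:
jog_arm(turn=[[0,0,0],[0,0,0],[0,0,0]], delta_pos=[[0.002,0,0],[0,0,0],[0,0,0]], gripper=[0,0,0])

```text
time: 11.07
tool_pos: [0.6267, 0.0005, 0.0353]
tcp_rot: [2.255, 2.187, -0.001]
wrist_force: [-1.8, -4.3, 1.5]
width: -0.001
grip_force: 2.0
```

Call:
jog_arm(turn=[[0,0,0],[0,0,0],[0,0,0]], delta_pos=[[0.0015,0,0],[0,0,0],[0,0,0]], gripper=[0,0,0])

```text
time: 11.32
tool_pos: [0.6265, 0.0005, 0.0354]
tcp_rot: [2.254, 2.187, -0.004]
wrist_force: [-2.2, -9.5, 2.2]
width: -0.001
grip_force: 4.5
```

Call:
jog_arm(turn=[[0,0,0],[0,0,0],[0,0,0],[0,0,0],[0,0,0],[0,0,0],[0,0,0],[0,0,0],[0,0,0]], delta_pos=[[-0.01,0,0],[-0.01,0,0],[0,0,-0.03],[0,0,-0.03],[0,0,-0.03],[0,0,-0.03],[0,0,-0.03],[0,0,0],[0,0,0]], gripper=[0,0,0,0,0,0,0,0,0])

```text
time: 12.07
tool_pos: [0.6284, -0.0178, 0.1885]
tcp_rot: [2.253, 2.184, 0.007]
wrist_force: [0.3, 0.0, 0.1]
width: 0.001
grip_force: 0.0
```

```bash
python3 - <<'E'
from h import *
s=read_state();im=vision.read_camera("wrist");np.save("s5.npy",s,allow_pickle=True)
cv2.imwrite("pics/w5.png",cv2.resize(im[:,:,::-1],None,fx=1.4,fy=1.4,interpolation=cv2.INTER_CUBIC));print(s["tool_pos"],s["wrist_force"])
E
```

```text
[ 0.62843781 -0.01776092  0.18848815] [0.26502448 0.01128501 0.08518541]
```

View pics/w5.png

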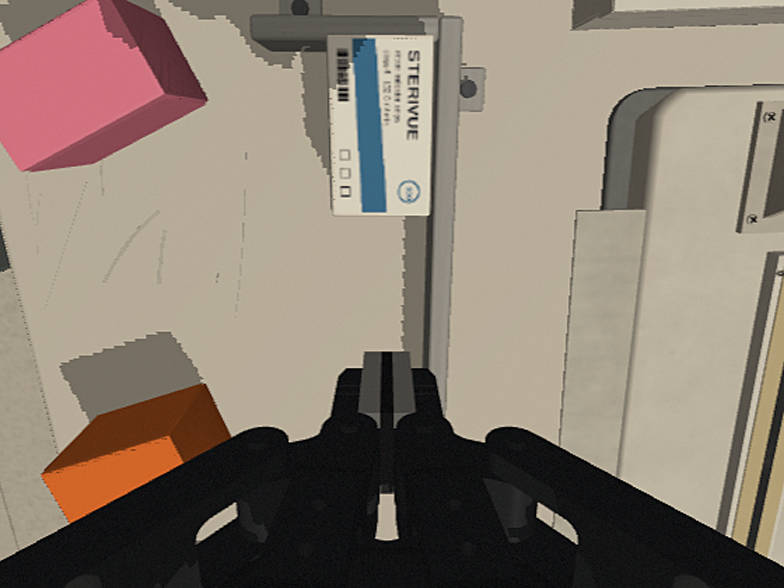

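The wrist view shows the carton in the corner of the stop: its top face is at (327,36), (434,37), (431,216) and (331,214). I'll check those against the rails.

```bash
python3 - <<'E'
from h import *
s=np.load("s5.npy",allow_pickle=True).item()
P=np.array([wr(s,(a/1.4,b/1.4),.066)[:2] for a,b in[(327,36),(434,37),(431,216),(331,214)]]);print(P,P.mean(0))
d=P[:2].mean(0)-P[2:].mean(0);print("yaw",np.arctan2(d[0],d[1]))
Q=np.array([wr(s,(a/1.4,b/1.4),.045)[:2] for a,b in[(463,17),(442,410),(447,410),(428,410),(250,16),(255,38)]]);print(Q)
E
```

```text
[[0.60589186 0.09521785]
 [0.65564811 0.09329043]
 [0.65373328 0.00941342]
 [0.60260285 0.01209116]] [0.62946902 0.05250322]
yaw 0.03114997658379373
[[ 0.67212028  0.10498245]
 [ 0.66165779 -0.11566617]
 [ 0.66476283 -0.11577477]
 [ 0.65296601 -0.11536219]
 [ 0.56634823  0.1086032 ]
 [ 0.56778495  0.09856491]]
```

The carton is square (yaw 0.031, rail about 0.03) and seated endwise. In x there may be a 0–4 mm gap, so I'll give it one gentle confirming push towards the long rail.

Call:
jog_arm(turn=[[0,0,0.1208],[0,0,0.1208],[0,0,0.1208],[0,0,0.1208],[0,0,0.1208],[0,0,0.1208],[0,0,0.1208],[0,0,0.1208],[0,0,0.1208],[0,0,0.1208],[0,0,0.1208],[0,0,0.1208],[0,0,0.1208],[0,0,0],[0,0,0],[0,0,0],[0,0,0]], delta_pos=[[0,0,0],[0,0,0],[0,0,0],[0,0,0],[0,0,0],[0,0,0],[0,0,0],[0,0,0],[0,0,0],[0,0,0],[0,0,0],[0,0,0],[0,0,0],[-0.02,-0.0203,0],[-0.02,-0.0203,0],[-0.02,-0.0203,0],[0,0,0]], gripper=[0.02,0.02,0.02,0.02,0.02,0.02,0.02,0.02,0.02,0.02,0.02,0.02,0.02,0.02,0.02,0.02,0.02])

```text
time: 13.53
tool_pos: [0.5631, 0.048, 0.182]
tcp_rot: [-3.139, 0.045, 0.012]
wrist_force: [0.4, 0.7, 0.8]
width: 0.234
grip_force: 0.0
```

Call:
jog_arm(turn=[[0,0,0],[0,0,0],[0,0,0],[0,0,0],[0,0,0],[0,0,0],[0,0,0],[0,0,0],[0,0,0]], delta_pos=[[0,0,0.028],[0,0,0.028],[0,0,0.028],[0,0,0.028],[0,0,0.028],[0,0,0.018],[0,0,0.01],[0,0,0],[0,0,0]], gripper=[0.02,0.02,0.02,0.02,0.02,0.02,0.02,0.02,0.02])

```text
time: 14.28
tool_pos: [0.5674, 0.0451, 0.0162]
tcp_rot: [3.141, -0.048, -0.004]
wrist_force: [0.1, 1.6, 0.7]
width: 0.234
grip_force: 0.0
```

Call:
jog_arm(turn=[[0,0,0],[0,0,0],[0,0,0],[0,0,0],[0,0,0],[0,0,0]], delta_pos=[[0.005,0,0],[0.005,0,0],[0.004,0,0],[0.004,0,0],[0.002,0,0],[0,0,0]], gripper=[0.02,0.02,0.02,0.02,0.02,0.02])

```text
time: 14.78
tool_pos: [0.5893, 0.0447, 0.0179]
tcp_rot: [-3.141, 0.048, -0.002]
wrist_force: [-0.7, -0.6, 0.4]
width: 0.235
grip_force: 0.0
```

Call:
jog_arm(turn=[[0,0,0],[0,0,0],[0,0,0]], delta_pos=[[0.003,0,0],[0,0,0],[0,0,0]], gripper=[0.02,0.02,0.02])

```text
time: 15.03
tool_pos: [0.591, 0.0446, 0.0171]
tcp_rot: [3.141, -0.048, -0.001]
wrist_force: [-0.6, 0.6, -0.1]
width: 0.236
grip_force: 0.0
```

Call:
jog_arm(turn=[[0,0,0],[0,0,0],[0,0,0]], delta_pos=[[0.002,0,0],[0,0,0],[0,0,0]], gripper=[0.02,0.02,0.02])

```text
time: 15.28
tool_pos: [0.5931, 0.0445, 0.0172]
tcp_rot: [-3.141, 0.048, 0.0]
wrist_force: [-1.0, 0.8, 0.3]
width: 0.237
grip_force: 0.0
```

Call:
jog_arm(turn=[[0,0,0],[0,0,0],[0,0,0]], delta_pos=[[0.002,0,0],[0,0,0],[0,0,0]], gripper=[0.02,0.02,0.02])

```text
time: 15.53
tool_pos: [0.594, 0.0445, 0.0169]
tcp_rot: [-3.141, 0.048, 0.004]
wrist_force: [-4.1, 1.6, 2.1]
width: 0.234
grip_force: 0.0
```

Call:
jog_arm(turn=[[0,0,0],[0,0,0],[0,0,0]], delta_pos=[[0.002,0,0],[0,0,0],[0,0,0]], gripper=[0.02,0.02,0.02])

```text
time: 15.78
tool_pos: [0.5939, 0.0445, 0.0164]
tcp_rot: [-3.141, 0.048, 0.01]
wrist_force: [-9.5, 0.6, 4.8]
width: 0.237
grip_force: 0.0
```

Call:
jog_arm(turn=[[0,0,0],[0,0,0],[0,0,0],[0,0,0],[0,0,0],[0,0,0],[0,0,0],[0,0,0],[0,0,0]], delta_pos=[[-0.01,0,0],[-0.01,0,0],[-0.005,0,0],[0,0,-0.03],[0,0,-0.04],[0,0,-0.04],[0,0,-0.04],[0,0,0],[0,0,0]], gripper=[0.02,0.02,0.02,0.02,0.02,0.02,0.02,0.02,0.02])

```text
time: 16.53
tool_pos: [0.5752, 0.0452, 0.1719]
tcp_rot: [-3.141, 0.048, -0.015]
wrist_force: [-0.5, 0.4, 0.2]
width: 0.234
grip_force: 0.0
```

```bash
python3 - <<'E'
from h import *
s=read_state();im=vision.read_camera("wrist");np.save("s6.npy",s,allow_pickle=True)
cv2.imwrite("pics/w6.png",cv2.resize(im[:,:,::-1],None,fx=1.4,fy=1.4,interpolation=cv2.INTER_CUBIC));print(s["tool_pos"],s["wrist_force"],abs(s["joint_vel"]).max())
E
```

```text
[0.57524932 0.04519485 0.17185695] [-0.50225446  0.42224093  0.21093767] 0.07147584681852778
```

View pics/w6.png

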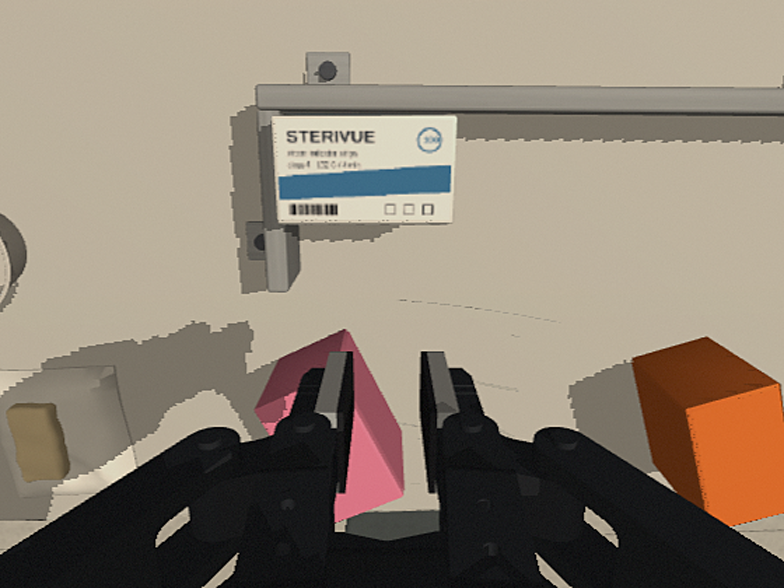

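The last view shows the carton at (271–457, 115–223), flush against both rails. The arm is clear, so I'm handing in.

```bash
python3 -c "
from workcell import ticket
print(ticket.finish_job())"
```

```text
the job is handed in; nothing more can be done
None
```

The blue-banded carton is pushed into the corner of the stop, flush against both rails in the last wrist view. The arm never touched the bystanders, and the job was handed in at about 17 s; no verdict came back.

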